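# Back off the knurled lock ring and push the vial carriage home

### The job

Unlock the sample-loading station and load it, using only the fingertips and lifting nothing. Roll a fingertip along the knurled rim of the big dark lock ring to turn it anticlockwise (seen from above) until its white mark meets the black pointer line, then carry on for two more full turns and stop with the mark at the pointer again. Then push the vial carriage by its front face away from the robot until it is fully home against its rear stop, with its two vials still standing in it; leave everything else alone.

Things in the scene. Friction and masses are not known exactly. Their poses are not given: they have to be found in the camera images.
- station: sample-loading station, fixed: grey base plate 220 (its x) x 350 (its y) x 30 mm high; lock ring on its +y half, vial carriage on its -y half. Origin: centre of the plate's underside, on the bench; its x points away from the robot (turned up to 0.3 rad), z up. The plate top is bare within 95 mm of the ring's axis.
- ring_centre (a point): centre of the lock ring, on its upright axis at its top face, 62 mm above the bench; fixed. At station x -5, y +80 mm. The ring is dark steel, 96 mm diameter over its knurling (too wide to grip), 26 mm high (36 to 62 mm above the bench); its rim has 36 upright half-round ribs 2.5 mm proud.
- pointer (a point): outer end of the black pointer line on the fixed aluminium centre post (48 mm diameter, its top 1 mm above the ring's top). It lies 22 mm from the ring's axis, on the station's -x side. Fixed.
- ring_mark (a point): outer end of the white radial mark on the dark ring's top face, 44.5 mm from the ring's axis. It turns with the ring.
- lock_ring (a joint): turn of the lock ring, rad; grows anticlockwise seen from above (loosening). 0 = the mark meets the pointer for the first time, 6.283 the second, 12.566 the third (two full turns on). Starts between -0.9 and -0.2; stops at -1.2 (tight) and 15.0. About 0.1 N m (2 N along the rim) turns it; it stays where it is left.
- carriage (a joint): travel of the vial carriage along the station's +x (away from the robot), m: 0 at the start, 0.0735 fully home against the rear stop. It slides with about 2 N of friction and stays where it is left; treat it as clamped until the ring is loosened.
- carriage_front (a point): centre of the carriage's flat front face (90 mm wide, 35 mm high, from 31 to 66 mm above the bench), which faces station -x. The white carriage block is 90 mm long (x), 90 mm wide (too wide to grip), with two vials standing in its top. Moves with the carriage.
- vial_a: capped amber vial, 22 mm diameter, 42 mm tall, standing loosely in the carriage's front hole (18 mm deep). Origin: centre of its underside, 48 mm above the bench; its cap tops out at 90 mm.
- vial_b: the same, in the carriage's rear hole, 42 mm behind the first.
- spare_vial: a third capped amber vial like those in the carriage (22 mm diameter, 42 mm tall), standing on the base plate behind, between ring and carriage. Loose bystander: leave alone. Origin: centre of its underside.
- weight: steel calibration weight with a small head, 34 mm diameter, 50 mm tall, on the bench close to the ring end of the base plate. Loose bystander: leave alone. Origin: centre of its underside.
- beaker: open glass beaker, 68 mm diameter, 85 mm tall, on the bench off the carriage end of the base plate. Loose bystander: leave alone. Origin: centre of its underside.
- spacer: flat aluminium ring, 64 mm diameter, 16 mm high, on the bench off the carriage end, nearer the robot. Loose bystander: leave alone. Origin: centre of its underside.
- spatula: flat steel lab spatula, 190 mm long, 18 mm wide, 6 mm thick, lying on the bench behind the base plate. Loose bystander: leave alone. Origin: near the middle of its underside.
- reagent: amber reagent bottle, 58 mm diameter, 115 mm tall, on the bench off the ring end, towards the back. Loose bystander: leave alone. Origin: centre of its underside.
Not all that is in view belongs to the job. Leave any pink look-alike of the vial_a alone.

How it is judged:
By the outcome, as a careful person would: the job done as asked, in the order asked, and still so for the second after the job is handed in, with the robot touching nothing.
It also fails if it takes over 72 s, if anything falls off the work surface, if the arm or the gripper's body presses on something with over 40 N, if the wrist force passes 120 N, or if a joint passes its speed limit or range.

### The arm

A 7-joint arm with a two-finger parallel gripper is mounted at the origin on the work surface. World frame = base frame: x ahead of the robot, y to its left, z up, the work surface at z = 0. Lengths are in m, angles in rad, forces in N, time in s.
With the tool pointing down it reaches from about 0.4 to 0.875 m from the base axis. Payload 19.3 kg.
Tool frame: the origin (TCP) lies midway between the tips of the shut fingers; the grasp point (between the pads) lies 19 mm behind it (bot.tcp_to_grasp is the distance from the TCP to the grasp point, in m); z points along the fingers, y is the direction in which the jaws open and shut (so a half turn about z gives the same grasp; the last joint's range is limited). The gripper opens to 85 mm and grips with 20 to 120 N. Pads are 22 mm wide; open, the fingers measure 114 mm over their backs; the gripper's body (76 mm by 85 mm) begins 54 mm behind the grasp point. The pads swing forward as they close: fully open they stand 13 mm farther back than shut.
Start: joints at [-1.313, 0.521, -0.036, 1.599, 0.021, 1.021, -0.113], TCP at [0.201, 0.592, 0.231] pointing down, gripper open.
Joint ranges: [-2.91, 2.91], [-0.3, 2.13], [-1.5, 1.42], [0.17, 2.43], [-1.26, 4.41], [0.16, 1.93], [-2.52, 2.52]. Speed limits (rad/s): [1.89, 1.89, 2.39, 2.39, 3.01, 3.01, 3.01].

### API

Orientations are given as [roll, pitch, yaw] about the fixed x, y, z axes, in that order (R = Rz(yaw) Ry(pitch) Rx(roll)).
In Python, from workcell import bot gives the robot as it stands. The module is installed in compiled form; this text tells all that it offers.
- The arm moves only by the tool drive_tool, never from a script. Its argument "series" is a list of rows, each a list of 5 numbers: the opening in per cent of the stroke, from 0 (shut) to 100 (fully open), then the shift along the world's x, y, z in m, then the turn about the world's z in rad. A call has 1 to 12 rows; each row shifts and turns the pose as measured when the row begins; what a row does not reach is not made up. A row lasts 1/10 s, in which the tool goes at most 50 mm and 8.59 degrees, less where a joint would pass 70% of its speed; a pose out of reach is approached as far as the arm can. A call with a gripper value outside its range is refused whole. The fingers move at their own pace and stop on an object; "newtons" is the grip in N (left out, the last holds). Time passes only in rows, so rows that do not move let the fingers close. It gives the time, the measured TCP pose, the force and the opening at its end, in the units of the state.
- bot.observe(): the state, without advancing time (a new reading comes with each control period).
- bot.grab_frame(name): name is "scene" or "top" or "wrist"; returns the picture (384x512x3 uint8, red, green, blue); there is no depth.
- bot.camera_info(name): a dict with "fx", "fy", "cx", "cy" (pixels), "cam_to_world" (4x4, takes a point from camera to world coordinates). Camera axes: x right, y down, z forward; pixel columns grow to the right and rows downward; lengths in m; the calibration is good to about 2 mm. A picture is of the moment at which its call begins: read the wrist's pose just before it. camera_info takes no time and is no camera call; for the wrist camera it gives the pose at the moment of the call.
- bot.job_done(): hands the job in, once; it reports no verdict.
Trained networks look in the newest picture that a camera, given by its name, has taken for a name from the list of things; names that differ only in an ending like _2 or _b are one class to them, and where a whole thing is asked for, a point or a joint stands for the part that bears it (a point fixed in the world has none). Each returns a list of dicts, best first, with "conf" (0 to 1); they miss things now and then, are a little off and sometimes report something else, mostly with a low value. They report only what shows in the picture. A call takes as long as a camera call. They do not tell look-alikes from the thing itself.
- bot.masks_of(camera, target): "mask" (384x512 bool, what is visible of it) and "point" ([column, row] in pixels, amid what is visible of it).
The state is a dict: "clock": time; "qpos": joint angles; "qd": joint speeds; "joint_efforts": joint torques, N m; "position": TCP position; "tool_rot": TCP orientation; "force": force on the tool from outside, world axes, zero at the start; "moment": the same for the moment, N m; "grip_width": finger opening in m.
Only numpy, scipy, OpenCV 4.12 (cv2) and the standard library are available. Lean on these libraries where they do the work, as an engineer would, in place of code of your own. Each camera call takes 0.05 s, during which the arm holds its last target.

## Working session

There is one attempt and no reset: what is moved stays moved. The work goes in short steps, Python scripts to look and compute and a tool call to move; the robot and the scene stay as the last step left them, time stands still between calls to the robot, and variables do not carry over. Pictures are saved under pics/ and viewed, and the job is handed in when it is done.

Besides the shell and the picture viewer there is one more tool, called as name([rows], argument=value, ...), one row to a line, values as JSON. drive_tool: Moves the arm, as the interface text tells. Its arguments: {"type":"object","properties":{"series":{"type":"array","items":{"type":"array","items":{"type":"number"}}},"newtons":{"type":"number"}},"required":["series"]}

```bash
mkdir -p pics; ls
cat > h.py <<'E'
import numpy as np, cv2
from workcell import bot
def ray(cam,px,z,info=None):
    i=info or bot.camera_info(cam); T=np.array(i["cam_to_world"])
    d=T[:3,:3]@np.array([(px[0]-i["cx"])/i["fx"],(px[1]-i["cy"])/i["fy"],1.])
    o=T[:3,3]; return o+d*(z-o[2])/d[2]
def proj(cam,p,info=None):
    i=info or bot.camera_info(cam); T=np.linalg.inv(np.array(i["cam_to_world"]))
    q=T[:3,:3]@np.array(p)+T[:3,3]; return np.array([q[0]/q[2]*i["fx"]+i["cx"],q[1]/q[2]*i["fy"]+i["cy"]])
def save(im,name): cv2.imwrite("pics/"+name,im[:,:,::-1])
E
python3 - <<'E'
from h import *
s=bot.observe(); print({k:np.round(v,3) for k,v in s.items()})
for c in["scene","top"]:
    im=bot.grab_frame(c); save(im,c+"0.png"); np.save(c+"0.npy",im)
    i=bot.camera_info(c);print(c,i["fx"],np.round(i["cam_to_world"],3).tolist())
    for t in["ring_mark","lock_ring","carriage_front","vial_a","spare_vial","weight"]:
        for m in bot.masks_of(c,t)[:4]: print(c,t,round(m["conf"],2),m["point"],m["mask"].sum())
E
```

```text
pics
{'clock': np.float64(0.0), 'qpos': array([-1.313,  0.522, -0.036,  1.6  ,  0.021,  1.021, -0.113]), 'qd': array([ 0.001,  0.001, -0.   ,  0.   ,  0.001,  0.001, -0.001]), 'joint_efforts': array([ 1.0000e-03, -9.2709e+01,  1.9800e+00, -3.6991e+01,  1.8000e-02,
        8.0000e-03, -0.0000e+00]), 'position': array([0.201, 0.591, 0.231]), 'tool_rot': array([-3.14 ,  0.   ,  2.814]), 'force': array([-0.34 ,  0.723, -0.251]), 'moment': array([ 0.001, -0.023,  0.054]), 'grip_width': np.float64(0.085)}
scene 483.30577749577515 [[-0.111, 0.758, -0.642, 1.212], [0.994, 0.081, -0.076, 0.107], [-0.005, -0.647, -0.763, 0.869], [0.0, 0.0, 0.0, 1.0]]
scene ring_mark 0.59 [295.3, 206.1] 1138
scene lock_ring 0.97 [295.8, 203.7] 1164
scene carriage_front 0.85 [220.7, 196.1] 1494
scene carriage_front 0.37 [379.1, 240.9] 1164
scene vial_a 0.61 [217.2, 180.2] 146
scene vial_a 0.41 [260.4, 153.9] 133
scene spare_vial 0.69 [255.8, 237.2] 190
scene weight 0.81 [360.6, 194.3] 256
top 371.29498421422403 [[-0.004, -0.996, 0.092, 0.463], [-1.0, 0.005, 0.014, 0.028], [-0.014, -0.092, -0.996, 0.915], [0.0, 0.0, 0.0, 1.0]]
top ring_mark 0.59 [231.8, 201.8] 981
top ring_mark 0.49 [361.1, 150.9] 848
top ring_mark 0.48 [261.5, 150.2] 100
top lock_ring 0.61 [230.1, 203.3] 967
top lock_ring 0.18 [300.3, 193.6] 1448
top carriage_front 0.89 [298.8, 190.6] 1397
top carriage_front 0.59 [260.1, 188.1] 13303
top vial_a 0.49 [303.8, 203.2] 80
top vial_a 0.47 [300.9, 183.0] 86
top spare_vial 0.36 [358.6, 150.4] 867
top weight 0.6 [168.5, 220.8] 184
```

Run:
```python
import cv2
t=cv2.imread("pics/top0.png"); cv2.imwrite("pics/top0c.png",cv2.resize(t[120:270,140:400],None,fx=3,fy=3,interpolation=cv2.INTER_CUBIC))
```

```text
(no output)
```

View pics/scene0.png

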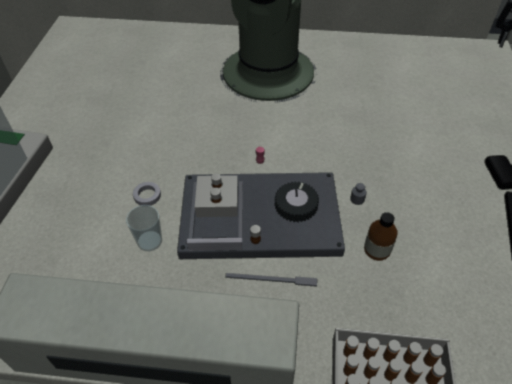

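View pics/top0.png

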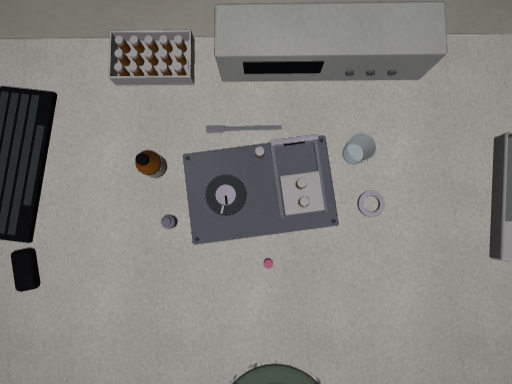

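```bash
sleep 1
```

```text
(no output)
```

View pics/top0c.png

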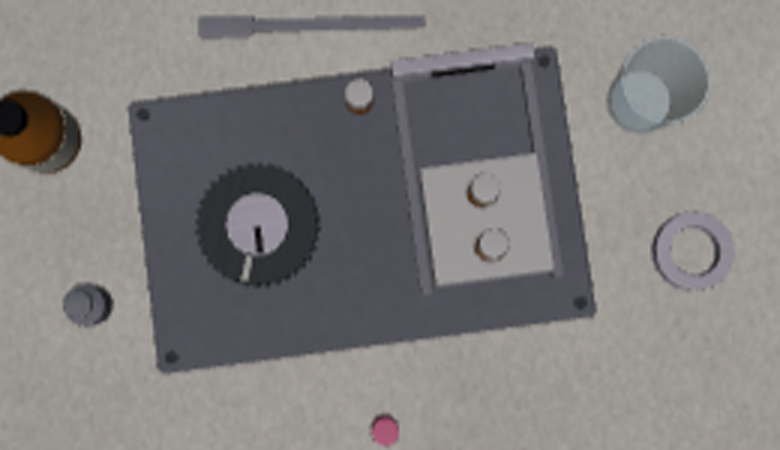

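The pink vial at top (268,263), in front of the plate, is the look-alike to leave alone. The carriage is at (300,192) with two vials. The ring is at (226,195), and its mark at about (222,212) sits slightly clockwise of the pointer, which points down. Next I'll fit the station pose.

```bash
cat >> h.py <<'E'
def st(pose,p):
    x,y,a=pose; c,s=np.cos(a),np.sin(a); return np.array([x+c*p[0]-s*p[1],y+s*p[0]+c*p[1],p[2]])
E
python3 - <<'E'
from h import *
from scipy.optimize import least_squares
im=np.load("top0.npy")
off=np.array([140,120])
# corners of plate top from crop (far-left, far-right, near-right, near-left)
px={(.11,.175):(130,103),(.11,-.175):(557,48),(-.11,-.175):(595,317),(-.11,.175):(160,371)}
info=bot.camera_info("top")
def f(v):
    r=[]
    for (x,y),c in px.items():
        r+=list(proj("top",st(v,(x,y,.03)),info)-(np.array(c)/3+off))
    return r
s=least_squares(f,[.5,0,0]); print(s.x,np.round(s.fun,1))
for n,p in dict(ring=(-.005,.08,.062),ptr=(-.027,.08,.063)).items():
    print(n,st(s.x,p),(proj("top",st(s.x,p),info)-off)*3)
m=bot.masks_of("top","lock_ring")
bot.grab_frame("top")
m=bot.masks_of("top","lock_ring")[0]["mask"].astype(np.uint8)
c=max(cv2.findContours(m,0,1)[0],key=cv2.contourArea); e=cv2.fitEllipse(c);print("ell",e,ray("top",e[0],.06))
m=bot.masks_of("top","carriage_front")
for k in m[:2]:
    print(k["conf"],k["mask"].sum()); 
r=ray("top",(257/3+140,225/3+120),.063); mk=ray("top",(246/3+140,280/3+120),.062); print("post",r,"mark",mk,np.linalg.norm(mk-r))
d=mk-r; print("ring angle",np.arctan2(d[1],d[0])-(np.pi+s.x[2]))
# scene cross-check
i2=bot.camera_info("scene"); 
for p in[(-.005,.08,.062),(.11,.175,.03),(.11,-.175,.03),(-.11,-.175,.03),(-.11,.175,.03)]: print(np.round(proj("scene",st(s.x,p),i2)))
for n,q,z in[("spare",(359,95),.072),("pink",(385,430),.042),("weight",(85,303),.05),("bottle",(12,110),.115)]: print(n,ray("top",np.array(q)/3+off,z))
# front face top edge from crop
for q in[(436,286),(553,270)]: 
    w=ray("top",np.array(q)/3+off,.066); a=s.x[2]; R=np.array([[np.cos(a),np.sin(a)],[-np.sin(a),np.cos(a)]]); print("front",w,R@(w[:2]-s.x[:2]))
E
```

```text
[0.54840931 0.03421711 0.12072259] [-0.6 -0.7  0.4 -0.5  0.9  0.3 -0.8  0.8]
ring [0.53381133 0.11303271 0.062     ] [257.56418458 223.58305615]
ptr [0.51197145 0.11038326 0.063     ] [260.782146   251.84516225]
ell ((225.50033569335938, 194.30642700195312), (40.10791015625, 40.8068962097168), 94.59123229980469) [0.53449499 0.11405425 0.06      ]
0.79 1327
post [0.53263826 0.11336362 0.063     ] mark [0.49049533 0.12174418 0.062     ] 0.04297976560863927
ring angle -0.31702207592146925
[297. 197.]
[345. 249.]
[176. 251.]
[186. 173.]
[334. 171.]
spare [0.63161301 0.03443003 0.072     ]
pink [0.37482644 0.01578699 0.042     ]
weight [0.47361304 0.24823743 0.05      ]
bottle [0.61367651 0.28778209 0.115     ]
front [ 0.48514248 -0.02337121  0.066     ] [-0.0697417  -0.04954999]
front [ 0.49687779 -0.11235852  0.066     ] [-0.0688085  -0.13930292]
```

drive_tool([
  [0,0.018,-0.023,0,-0.146],
  [0,0.018,-0.023,0,-0.146],
  [0,0.018,-0.023,0,-0.146],
  [0,0.018,-0.023,0,-0.146],
  [0,0.018,-0.023,0,-0.146],
  [0,0.018,-0.023,0,-0.146],
  [0,0.018,-0.023,0,-0.146],
  [0,0.018,-0.023,0,-0.146],
  [0,0.018,-0.023,0,-0.146],
  [0,0.018,-0.023,0,-0.146],
  [0,0.018,-0.023,0,-0.146],
  [0,0.018,-0.023,0,-0.146],
], newtons=60)

```text
clock: 2.1
position: [0.421, 0.3076, 0.2322]
tool_rot: [3.141, -0.006, 1.02]
force: [0.7, 0.2, 0.6]
grip_width: -0.0001
```

drive_tool([
  [0,0.0175,-0.022,0,-0.142],
  [0,0.0175,-0.022,0,-0.142],
  [0,0.0175,-0.022,0,-0.142],
  [0,0.0175,-0.022,0,-0.142],
  [0,0.0175,-0.022,0,-0.142],
  [0,0.0175,-0.022,0,-0.142],
  [0,0.0175,-0.022,0,-0.142],
  [0,0.0175,-0.022,0,-0.142],
  [0,0.0175,-0.022,-0.02,-0.142],
  [0,0.0175,-0.022,-0.03,-0.142],
  [0,0,0,-0.03,0],
  [0,0,0,-0.03,0],
])

```text
clock: 3.3
position: [0.6068, 0.0753, 0.124]
tool_rot: [-3.137, -0.017, -0.468]
force: [0.5, 0.2, -0.9]
grip_width: 0.0002
```

```bash
cat >> h.py <<'E'
C=np.array([.5335,.1133])
def where():
    s=bot.observe(); p=np.array(s["position"]); d=p[:2]-C
    print("t",round(float(s["clock"]),2),"pos",np.round(p,4),"yaw",np.round(s["tool_rot"],3),"r",np.round(np.hypot(*d),4),"th",np.round(np.arctan2(d[1],d[0]),3),"F",np.round(s["force"],1),"q7",np.round(s["qpos"][6],2))
    return s
E
python3 - <<'E'
from h import *
s=where();print(np.round(s["qpos"],2)); im=bot.grab_frame("wrist");save(im,"w1.png")
E
```

```text
t 3.3 pos [0.6068 0.0753 0.124 ] yaw [-3.137 -0.017 -0.468] r 0.0825 th -0.478 F [ 0.5  0.2 -0.9] q7 -1.71
[-0.69  0.75  0.72  1.77 -0.64  0.85 -1.71]
```

View pics/w1.png

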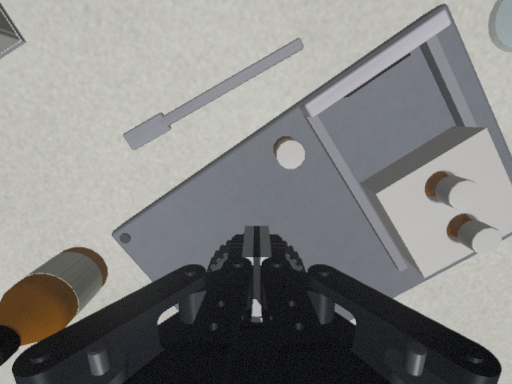

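drive_tool([
  [0,-0.0125,0.0065,-0.02,0],
  [0,0,0,-0.03,0],
  [0,0,0,-0.028,0],
  [0,0,0,-0.002,0],
  [0,0,0,0,0],
])

```text
clock: 3.85
position: [0.5922, 0.0825, 0.0393]
tool_rot: [-3.14, -0.012, -0.467]
force: [0.6, 0.0, 0.9]
grip_width: 0.0001
```

```bash
python3 -c "
from h import *
where()"
```

```text
t 3.85 pos [0.5922 0.0825 0.0393] yaw [-3.14  -0.012 -0.467] r 0.0662 th -0.483 F [0.6 0.  0.9] q7 -1.64
```

Now ease in radially to find contact.

drive_tool([
  [0,-0.0035,0.002,0.001,0],
  [0,-0.0025,0.0015,0.001,0],
  [0,-0.0018,0.001,0,0],
])

```text
clock: 4.15
position: [0.5865, 0.0869, 0.0454]
tool_rot: [-3.137, -0.018, -0.467]
force: [12.6, -8.5, -10.8]
grip_width: -0.0001
```

```bash
python3 -c "
from h import *
where()"
```

```text
t 4.15 pos [0.5865 0.0869 0.0454] yaw [-3.137 -0.018 -0.467] r 0.0591 th -0.462 F [ 12.6  -8.5 -10.8] q7 -1.65
```

```bash
cat >> h.py <<'E'
def orbit(n,d,r=.059,inn=.001,z=.044):
    s=where(); p=np.array(s["position"]); v=p[:2]-C; th=np.arctan2(v[1],v[0]); r0=np.hypot(*v)
    yaw=s["tool_rot"][2]; err=(th-yaw+np.pi/2)%np.pi-np.pi/2
    rows=[]
    for k in range(n):
        a=th+d*k; b=a+d; tgt=r
        x,y=tgt*np.cos(b)-(r0 if k==0 else r)*np.cos(a), tgt*np.sin(b)-(r0 if k==0 else r)*np.sin(a)
        x-=inn*np.cos(b); y-=inn*np.sin(b)
        rows.append([0,round(x,4),round(y,4),round((z-p[2])/3,4) if k<3 else 0,round(d+err/n,3)])
    print(rows)
E
python3 -c "
from h import *
orbit(8,.12)"
```

```text
t 4.15 pos [0.5865 0.0869 0.0454] yaw [-3.137 -0.018 -0.467] r 0.0591 th -0.462 F [ 12.6  -8.5 -10.8] q7 -1.65
[[0, np.float64(0.0017), np.float64(0.0069), np.float64(-0.0005), np.float64(0.121)], [0, np.float64(0.001), np.float64(0.007), np.float64(-0.0005), np.float64(0.121)], [0, np.float64(0.0001), np.float64(0.0071), np.float64(-0.0005), np.float64(0.121)], [0, np.float64(-0.0007), np.float64(0.0071), 0, np.float64(0.121)], [0, np.float64(-0.0015), np.float64(0.0069), 0, np.float64(0.121)], [0, np.float64(-0.0024), np.float64(0.0067), 0, np.float64(0.121)], [0, np.float64(-0.0031), np.float64(0.0064), 0, np.float64(0.121)], [0, np.float64(-0.0039), np.float64(0.0059), 0, np.float64(0.121)]]
```

drive_tool([
  [0,0.0017,0.0069,-0.0005,0.12],
  [0,0.001,0.007,-0.0005,0.12],
  [0,0.0001,0.0071,0,0.12],
  [0,-0.0007,0.0071,0,0.12],
  [0,-0.0015,0.0069,0,0.12],
  [0,-0.0024,0.0067,0,0.12],
])

```text
clock: 4.75
position: [0.5913, 0.1272, 0.0509]
tool_rot: [-3.141, -0.036, 0.276]
force: [5.5, -2.1, -2.4]
grip_width: -0.0
```

```bash
sed -i 's/    print(rows)/    print([[float(v) for v in r] for r in rows])/' h.py
python3 - <<'E'
from h import *
orbit(12,.12)
im=bot.grab_frame("top"); x=im[170:225,195:260]; save(cv2.resize(x,None,fx=8,fy=8,interpolation=cv2.INTER_CUBIC),"t2.png")
im=bot.grab_frame("scene");x=im[150:240,240:350]; save(cv2.resize(x,None,fx=6,fy=6,interpolation=cv2.INTER_CUBIC),"s2.png")
E
```

```text
t 4.75 pos [0.5913 0.1272 0.0509] yaw [-3.141 -0.036  0.276] r 0.0594 th 0.236 F [ 5.5 -2.1 -2.4] q7 -1.14
[[0.0, -0.0034, 0.0063, -0.0023, 0.117], [0.0, -0.0037, 0.006, -0.0023, 0.117], [0.0, -0.0044, 0.0055, -0.0023, 0.117], [0.0, -0.0051, 0.005, 0.0, 0.117], [0.0, -0.0056, 0.0043, 0.0, 0.117], [0.0, -0.0061, 0.0036, 0.0, 0.117], [0.0, -0.0065, 0.0028, 0.0, 0.117], [0.0, -0.0068, 0.0021, 0.0, 0.117], [0.0, -0.007, 0.0012, 0.0, 0.117], [0.0, -0.0071, 0.0004, 0.0, 0.117], [0.0, -0.0071, -0.0005, 0.0, 0.117], [0.0, -0.007, -0.0013, 0.0, 0.117]]
```

View pics/t2.png

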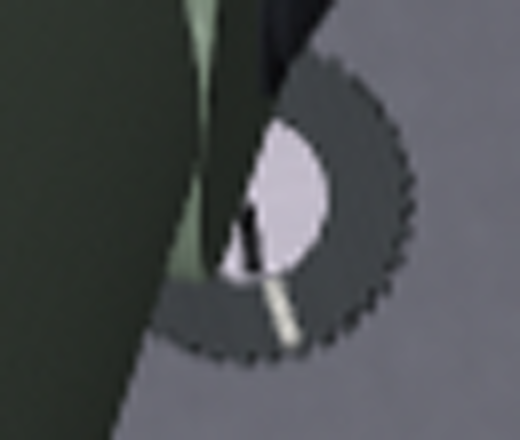

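View pics/s2.png

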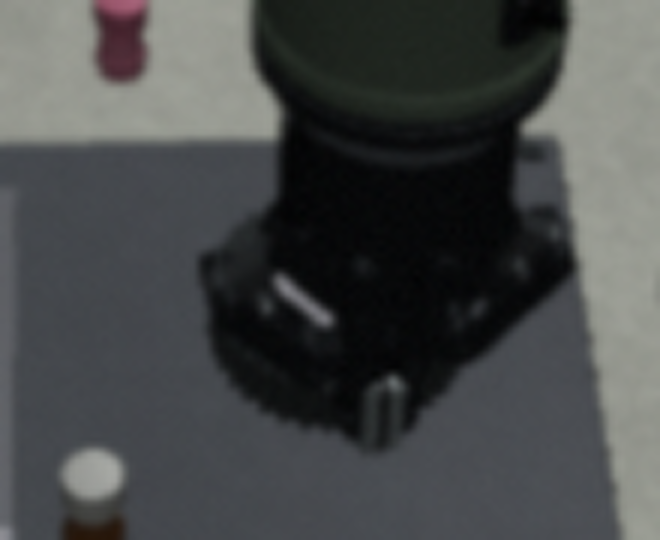

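```bash
cat >> h.py <<'E'
A=.1207
def mark(name=None):
    im=bot.grab_frame("top"); i=bot.camera_info("top"); g=im.min(axis=2).astype(np.float32)
    ang=np.arange(-np.pi,np.pi,.01); val=[]
    for a in ang:
        q=[proj("top",[C[0]+r*np.cos(np.pi+A+a),C[1]+r*np.sin(np.pi+A+a),.062],i) for r in(.030,.034,.038,.042)]
        q=np.array(q,np.float32); val.append(cv2.remap(g,q[:,0].reshape(1,-1),q[:,1].reshape(1,-1),1).ravel())
    v=np.array(val).min(axis=1); w=np.clip(v-100,0,None)
    if w.max()>15:
        k=w.argmax(); sel=abs(ang-ang[k])<.2; print("mark",round(float((ang[sel]*w[sel]).sum()/w[sel].sum()),3),"peak",v.max(),"med",np.median(v))
    else: print("mark not seen",v.max())
    if name: save(cv2.resize(im[170:225,195:260],None,fx=8,fy=8,interpolation=cv2.INTER_CUBIC),name)
E
python3 - <<'E'
from h import *
mark()
im=np.load("top0.npy")
class B: pass
o=bot.grab_frame
bot_g=bot.camera_info
import h
class W:
    grab_frame=staticmethod(lambda n: im); camera_info=staticmethod(bot.camera_info)
h.bot=W; mark()
E
```

```text
mark 0.169 peak 161.30664 med 60.535156
mark -0.38 peak 131.26953 med 45.59375
```

drive_tool([
  [0,-0.0034,0.0063,-0.0025,0.115],
  [0,-0.0038,0.006,-0.0025,0.115],
  [0,-0.0045,0.0055,-0.0025,0.115],
  [0,-0.0051,0.005,-0.001,0.115],
  [0,-0.0057,0.0043,-0.001,0.115],
  [0,-0.0061,0.0036,-0.001,0.115],
  [0,-0.0065,0.0028,-0.001,0.115],
  [0,-0.0068,0.0021,-0.001,0.115],
])

```text
clock: 5.7
position: [0.5606, 0.1661, 0.0466]
tool_rot: [3.129, -0.058, 1.187]
force: [4.6, 5.8, 3.6]
grip_width: -0.0001
```

Run:
```python
from h import *
orbit(12,.12)
mark("t3.png")
```

```text
t 5.7 pos [0.5606 0.1661 0.0466] yaw [ 3.129 -0.058  1.187] r 0.0594 th 1.097 F [4.6 5.8 3.6] q7 -0.51
[[0.0, -0.007, 0.0016, -0.0009, 0.112], [0.0, -0.007, 0.0011, -0.0009, 0.112], [0.0, -0.0071, 0.0002, -0.0009, 0.112], [0.0, -0.0071, -0.0006, 0.0, 0.112], [0.0, -0.0069, -0.0015, 0.0, 0.112], [0.0, -0.0067, -0.0023, 0.0, 0.112], [0.0, -0.0064, -0.0031, 0.0, 0.112], [0.0, -0.006, -0.0038, 0.0, 0.112], [0.0, -0.0055, -0.0045, 0.0, 0.112], [0.0, -0.0049, -0.0051, 0.0, 0.112], [0.0, -0.0043, -0.0057, 0.0, 0.112], [0.0, -0.0035, -0.0061, 0.0, 0.112]]
mark 0.942 peak 153.9375 med 60.007812
```

View pics/t3.png

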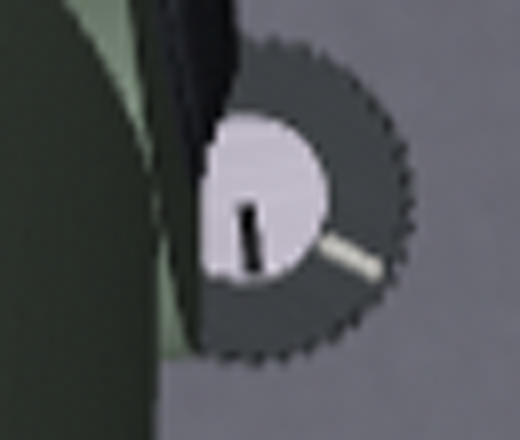

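drive_tool([
  [0,-0.007,0.0016,-0.002,0.11],
  [0,-0.007,0.0011,-0.002,0.11],
  [0,-0.0071,0.0002,-0.001,0.11],
  [0,-0.0071,-0.0006,-0.001,0.11],
  [0,-0.0069,-0.0015,-0.001,0.11],
  [0,-0.0067,-0.0023,-0.001,0.11],
  [0,-0.0064,-0.0031,-0.001,0.11],
  [0,-0.006,-0.0038,-0.001,0.11],
  [0,-0.0055,-0.0045,-0.001,0.11],
  [0,-0.0049,-0.0051,-0.001,0.11],
])

```text
clock: 6.75
position: [0.4979, 0.1608, 0.0427]
tool_rot: [3.115, -0.072, 2.305]
force: [-6.2, 10.1, 11.7]
grip_width: -0.0002
```

Run:
```python
from h import *
orbit(12,.12)
mark()
```

```text
t 6.75 pos [0.4979 0.1608 0.0427] yaw [ 3.115 -0.072  2.305] r 0.0594 th 2.213 F [-6.2 10.1 11.7] q7 0.29
[[0.0, -0.0045, -0.0056, 0.0004, 0.112], [0.0, -0.004, -0.0058, 0.0004, 0.112], [0.0, -0.0033, -0.0063, 0.0004, 0.112], [0.0, -0.0025, -0.0066, 0.0, 0.112], [0.0, -0.0017, -0.0069, 0.0, 0.112], [0.0, -0.0009, -0.007, 0.0, 0.112], [0.0, -0.0, -0.0071, 0.0, 0.112], [0.0, 0.0008, -0.007, 0.0, 0.112], [0.0, 0.0016, -0.0069, 0.0, 0.112], [0.0, 0.0024, -0.0066, 0.0, 0.112], [0.0, 0.0032, -0.0063, 0.0, 0.112], [0.0, 0.004, -0.0059, 0.0, 0.112]]
mark 2.039 peak 166.76562 med 38.5625
```

drive_tool([
  [0,-0.0045,-0.0055,0,0.112],
  [0,-0.004,-0.0058,0,0.112],
  [0,-0.0033,-0.0063,-0.0005,0.112],
  [0,-0.0025,-0.0066,-0.0005,0.112],
  [0,-0.0017,-0.0069,-0.0005,0.112],
  [0,-0.0009,-0.007,-0.0005,0.112],
  [0,0,-0.0071,-0.0005,0.112],
  [0,0.0008,-0.007,-0.0005,0.112],
  [0,0.0016,-0.0069,-0.0005,0.112],
  [0,0.0024,-0.0066,-0.0005,0.112],
  [0,0.0032,-0.0063,-0.0005,0.112],
  [0,0.004,-0.0059,-0.0005,0.112],
])

```text
clock: 8.0
position: [0.483, 0.0756, 0.0372]
tool_rot: [3.133, -0.091, -2.623]
force: [-0.2, -0.3, 0.3]
grip_width: -0.0002
```

Run:
```python
from h import *
orbit(12,.12)
mark()
```

```text
t 8.0 pos [0.483  0.0756 0.0372] yaw [ 3.133 -0.091 -2.623] r 0.0631 th -2.5 F [-0.2 -0.3  0.3] q7 1.34
[[0.0, 0.0086, -0.0023, 0.0023, 0.13], [0.0, 0.0058, -0.004, 0.0023, 0.13], [0.0, 0.0063, -0.0033, 0.0023, 0.13], [0.0, 0.0066, -0.0026, 0.0, 0.13], [0.0, 0.0069, -0.0017, 0.0, 0.13], [0.0, 0.007, -0.0009, 0.0, 0.13], [0.0, 0.0071, -0.0001, 0.0, 0.13], [0.0, 0.007, 0.0008, 0.0, 0.13], [0.0, 0.0069, 0.0016, 0.0, 0.13], [0.0, 0.0067, 0.0024, 0.0, 0.13], [0.0, 0.0063, 0.0032, 0.0, 0.13], [0.0, 0.0059, 0.004, 0.0, 0.13]]
mark not seen 58.0
```

Run:
```python
from h import *
orbit(9,.12,inn=.0016)
```

```text
t 8.05 pos [0.4835 0.0746 0.0371] yaw [ 3.133 -0.092 -2.617] r 0.0632 th -2.483 F [ 0.5 -1.9  0.2] q7 1.35
[[0.0, 0.0092, -0.0016, 0.0023, 0.135], [0.0, 0.0063, -0.0035, 0.0023, 0.135], [0.0, 0.0066, -0.0027, 0.0023, 0.135], [0.0, 0.0069, -0.0019, 0.0, 0.135], [0.0, 0.0071, -0.0011, 0.0, 0.135], [0.0, 0.0072, -0.0002, 0.0, 0.135], [0.0, 0.0071, 0.0007, 0.0, 0.135], [0.0, 0.007, 0.0015, 0.0, 0.135], [0.0, 0.0068, 0.0023, 0.0, 0.135]]
```

drive_tool([
  [0,0.0085,-0.001,0.0015,0.13],
  [0,0.0063,-0.0033,0.0015,0.13],
  [0,0.0066,-0.0026,0.0015,0.13],
  [0,0.0069,-0.0018,0,0.13],
  [0,0.0071,-0.001,0,0.13],
  [0,0.0072,-0.0001,0,0.13],
  [0,0.0071,0.0008,0,0.13],
])

```text
clock: 8.75
position: [0.5234, 0.0532, 0.0393]
tool_rot: [3.127, -0.124, -1.719]
force: [-3.7, -8.3, 10.6]
grip_width: 0.0003
```

Run:
```python
from h import *
orbit(9,.12,inn=.0016)
mark("t4.png")
```

```text
t 8.75 pos [0.5234 0.0532 0.0393] yaw [ 3.127 -0.124 -1.719] r 0.0609 th -1.738 F [-3.7 -8.3 10.6] q7 2.06
[[0.0, 0.0074, 0.0027, 0.0016, 0.118], [0.0, 0.007, 0.0017, 0.0016, 0.118], [0.0, 0.0067, 0.0025, 0.0016, 0.118], [0.0, 0.0064, 0.0033, 0.0, 0.118], [0.0, 0.0059, 0.004, 0.0, 0.118], [0.0, 0.0054, 0.0047, 0.0, 0.118], [0.0, 0.0048, 0.0053, 0.0, 0.118], [0.0, 0.0041, 0.0059, 0.0, 0.118], [0.0, 0.0034, 0.0063, 0.0, 0.118]]
mark not seen 76.0
```

View pics/t4.png

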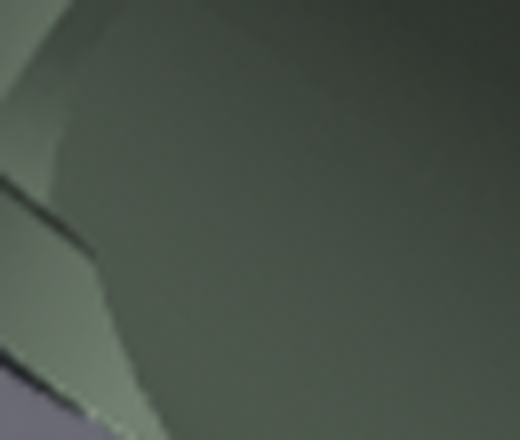

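drive_tool([
  [0,-0.0015,-0.01,0,-0.1],
  [0,0,0,0.03,-0.148],
  [0,0,0,0.03,-0.148],
  [0,-0.003,0.006,0,-0.148],
  [0,-0.003,0.006,0,-0.148],
  [0,-0.003,0.006,0,-0.148],
  [0,-0.003,0.006,0,-0.148],
  [0,-0.003,0.006,0,-0.148],
  [0,-0.003,0.006,0,-0.148],
  [0,-0.003,0.006,0,-0.148],
  [0,-0.003,0.006,0,-0.148],
  [0,-0.003,0.006,0,-0.148],
])

```text
clock: 10.0
position: [0.488, 0.0937, 0.1004]
tool_rot: [3.131, -0.14, 2.81]
force: [-0.2, 0.3, 0.6]
grip_width: 0.0001
```

Run:
```python
from h import *
where()
mark("t5.png")
im=bot.grab_frame("wrist");save(im,"w5.png")
```

```text
t 10.0 pos [0.488  0.0937 0.1004] yaw [ 3.131 -0.14   2.81 ] r 0.0495 th -2.736 F [-0.2  0.3  0.6] q7 0.81
mark not seen 62.98242
```

View pics/w5.png

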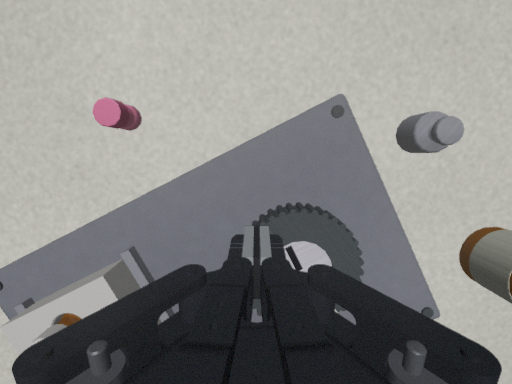

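drive_tool([
  [0,-0.002,0.005,0,-0.149],
  [0,-0.002,0.005,0,-0.149],
  [0,-0.002,0.005,0,-0.149],
  [0,-0.002,0.005,0,-0.149],
  [0,-0.002,0.005,0,-0.149],
  [0,-0.002,0.005,0,-0.149],
  [0,-0.002,0.005,0,-0.149],
  [0,-0.002,0.005,0,-0.149],
  [0,0,0.005,0,-0.149],
  [0,0,0.005,0,-0.149],
  [0,0,0,0,-0.149],
  [0,0,0,0,-0.149],
])

```text
clock: 11.3
position: [0.4704, 0.1414, 0.1003]
tool_rot: [3.139, -0.138, 1.019]
force: [-0.2, 0.2, -0.6]
grip_width: 0.0
```

Run:
```python
from h import *
where()
mark("t6.png")
im=bot.grab_frame("wrist");save(im,"w6.png")
```

```text
t 11.3 pos [0.4704 0.1414 0.1003] yaw [ 3.139 -0.138  1.019] r 0.0691 th 2.722 F [-0.2  0.2 -0.6] q7 -0.63
mark -2.907 peak 164.27344 med 52.65625
```

View pics/w6.png

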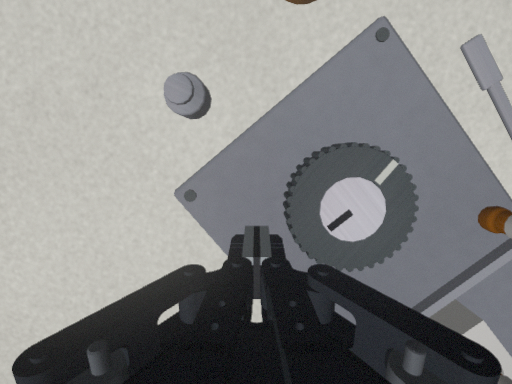

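View pics/t6.png

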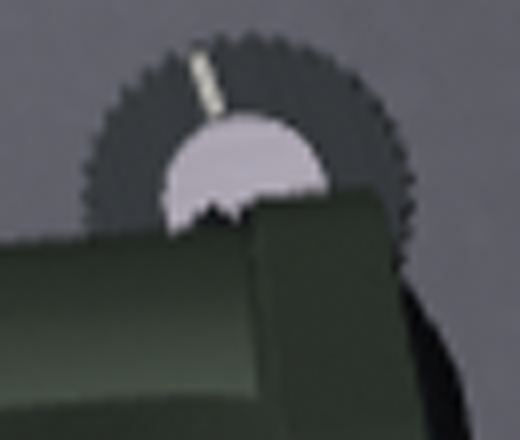

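drive_tool([
  [0,0,0,0,-0.148],
  [0,0,0,0,-0.148],
  [0,0,0,0,-0.148],
  [0,0,0,0,-0.148],
  [0,0,0,0,-0.148],
  [0,0,0,0,-0.148],
  [0,-0.001,0,-0.01,-0.148],
  [0,-0.001,0,-0.016,-0.148],
  [0,0,0,-0.014,-0.148],
  [0,0,0,-0.012,-0.14],
  [0,0,0,-0.003,0],
])

```text
clock: 12.5
position: [0.4682, 0.1418, 0.043]
tool_rot: [3.134, -0.128, -0.437]
force: [0.5, -0.8, -0.2]
grip_width: 0.0002
```

Run:
```python
from h import *
where()
```

```text
t 12.5 pos [0.4682 0.1418 0.043 ] yaw [ 3.134 -0.128 -0.437] r 0.0713 th 2.73 F [ 0.5 -0.8 -0.2] q7 -1.77
```

drive_tool([
  [0,0.006,-0.0026,0,0],
  [0,0.004,-0.0017,0,0],
  [0,0.002,-0.001,0,0],
])

```text
clock: 12.8
position: [0.481, 0.1358, 0.0433]
tool_rot: [3.132, -0.125, -0.421]
force: [-8.9, 5.6, -1.2]
grip_width: -0.0001
```

Run:
```python
from h import *
orbit(9,.12,inn=.0013)
```

```text
t 12.8 pos [0.481  0.1358 0.0433] yaw [ 3.132 -0.125 -0.421] r 0.0571 th 2.737 F [-8.9  5.6 -1.2] q7 -1.75
[[0.0, -0.0028, -0.0063, 0.0002, 0.122], [0.0, -0.0003, -0.0071, 0.0002, 0.122], [0.0, 0.0006, -0.0071, 0.0002, 0.122], [0.0, 0.0014, -0.007, 0.0, 0.122], [0.0, 0.0022, -0.0068, 0.0, 0.122], [0.0, 0.003, -0.0064, 0.0, 0.122], [0.0, 0.0038, -0.006, 0.0, 0.122], [0.0, 0.0045, -0.0055, 0.0, 0.122], [0.0, 0.0051, -0.005, 0.0, 0.122]]
```

drive_tool([
  [0,-0.001,-0.0069,0,0.122],
  [0,-0.0002,-0.0071,0,0.122],
  [0,0.0006,-0.0071,0,0.122],
  [0,0.0014,-0.007,0,0.122],
  [0,0.0022,-0.0068,0,0.122],
  [0,0.003,-0.0064,0,0.122],
  [0,0.0038,-0.006,0,0.122],
  [0,0.0045,-0.0055,0,0.122],
])

```text
clock: 13.6
position: [0.4847, 0.0825, 0.0443]
tool_rot: [3.138, -0.107, 0.617]
force: [-4.9, -0.6, -3.2]
grip_width: 0.0001
```

Run:
```python
from h import *
orbit(10,.12,r=.058,inn=.0013)
mark()
```

```text
t 13.6 pos [0.4847 0.0825 0.0443] yaw [ 3.138 -0.107  0.617] r 0.0577 th -2.578 F [-4.9 -0.6 -3.2] q7 -0.88
[[0.0, 0.0048, -0.005, -0.0001, 0.115], [0.0, 0.0056, -0.0042, -0.0001, 0.115], [0.0, 0.0061, -0.0035, -0.0001, 0.115], [0.0, 0.0064, -0.0027, 0.0, 0.115], [0.0, 0.0067, -0.0019, 0.0, 0.115], [0.0, 0.0069, -0.0011, 0.0, 0.115], [0.0, 0.007, -0.0003, 0.0, 0.115], [0.0, 0.007, 0.0006, 0.0, 0.115], [0.0, 0.0069, 0.0014, 0.0, 0.115], [0.0, 0.0066, 0.0022, 0.0, 0.115]]
mark not seen 80.69531
```

drive_tool([
  [0,0.0048,-0.005,0,0.115],
  [0,0.0056,-0.0042,0,0.115],
  [0,0.0061,-0.0035,0,0.115],
  [0,0.0064,-0.0026,0,0.115],
  [0,0.0067,-0.0017,0,0.115],
  [0,0.0069,-0.0008,0,0.115],
  [0,0.007,0.0001,0,0.115],
  [0,0.007,0.001,0,0.115],
])

```text
clock: 14.45
position: [0.534, 0.055, 0.0477]
tool_rot: [3.138, -0.1, 1.583]
force: [-2.0, -3.0, -0.6]
grip_width: -0.0001
```

Run:
```python
from h import *
orbit(10,.12,r=.058,inn=.0013)
mark()
im=bot.grab_frame("wrist");save(im,"w7.png")
```

```text
t 14.45 pos [0.534  0.055  0.0477] yaw [ 3.138 -0.1    1.583] r 0.0583 th -1.562 F [-2.  -3.  -0.6] q7 -0.15
[[0.0, 0.0068, 0.002, -0.0012, 0.12], [0.0, 0.0065, 0.0026, -0.0012, 0.12], [0.0, 0.0062, 0.0033, -0.0012, 0.12], [0.0, 0.0057, 0.004, 0.0, 0.12], [0.0, 0.0052, 0.0047, 0.0, 0.12], [0.0, 0.0046, 0.0053, 0.0, 0.12], [0.0, 0.0039, 0.0058, 0.0, 0.12], [0.0, 0.0032, 0.0062, 0.0, 0.12], [0.0, 0.0024, 0.0066, 0.0, 0.12], [0.0, 0.0016, 0.0068, 0.0, 0.12]]
mark -1.537 peak 168.96094 med 59.257812
```

View pics/w7.png

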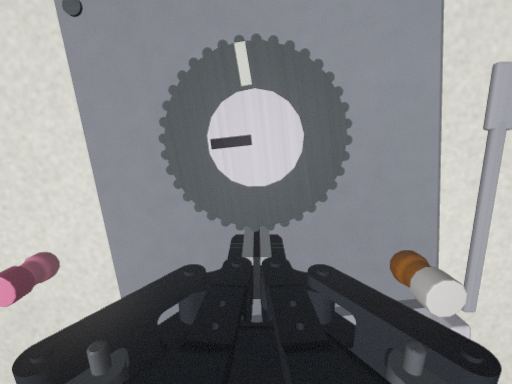

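drive_tool([
  [0,0.0067,0.0022,-0.001,0.12],
  [0,0.0064,0.0029,-0.001,0.12],
  [0,0.006,0.0037,-0.001,0.12],
  [0,0.0054,0.0044,0,0.12],
  [0,0.0048,0.0051,0,0.12],
  [0,0.0041,0.0057,0,0.12],
  [0,0.0034,0.0062,0,0.12],
  [0,0.0025,0.0066,0,0.12],
  [0,0.0016,0.0069,0,0.12],
  [0,0.0007,0.007,0,0.12],
])

```text
clock: 15.55
position: [0.5847, 0.0856, 0.0476]
tool_rot: [3.139, -0.071, 2.773]
force: [15.0, -11.1, -12.5]
grip_width: -0.0
```

Run:
```python
from h import *
orbit(10,.12,r=.058,inn=.0015)
mark()
```

```text
t 15.55 pos [0.5847 0.0856 0.0476] yaw [ 3.139 -0.071  2.773] r 0.0582 th -0.496 F [ 15.  -11.1 -12.5] q7 0.67
[[0.0, 0.0013, 0.007, -0.0012, 0.107], [0.0, 0.0007, 0.007, -0.0012, 0.107], [0.0, -0.0001, 0.007, -0.0012, 0.107], [0.0, -0.001, 0.007, 0.0, 0.107], [0.0, -0.0018, 0.0068, 0.0, 0.107], [0.0, -0.0026, 0.0065, 0.0, 0.107], [0.0, -0.0034, 0.0062, 0.0, 0.107], [0.0, -0.0041, 0.0057, 0.0, 0.107], [0.0, -0.0047, 0.0052, 0.0, 0.107], [0.0, -0.0053, 0.0046, 0.0, 0.107]]
mark -0.537 peak 186.70312 med 68.72656
```

drive_tool([
  [0,0.0014,0.0069,-0.001,0.11],
  [0,0.0008,0.0069,-0.001,0.11],
  [0,-0.0001,0.007,-0.001,0.11],
  [0,-0.001,0.0069,0,0.11],
  [0,-0.0019,0.0067,0,0.11],
  [0,-0.0028,0.0064,0,0.11],
  [0,-0.0037,0.006,0,0.11],
  [0,-0.0044,0.0054,0,0.11],
  [0,-0.0051,0.0048,0,0.11],
  [0,-0.0057,0.0041,0,0.11],
])

```text
clock: 16.6
position: [0.5798, 0.149, 0.0499]
tool_rot: [-3.14, -0.025, -2.396]
force: [14.9, 7.7, -12.4]
grip_width: -0.0001
```

Run:
```python
from h import *
orbit(10,.12,r=.058,inn=.0013)
mark()
```

```text
t 16.6 pos [0.5798 0.149  0.0499] yaw [-3.14  -0.025 -2.396] r 0.0585 th 0.656 F [ 14.9   7.7 -12.4] q7 1.42
[[0.0, -0.0059, 0.0041, -0.002, 0.111], [0.0, -0.006, 0.0036, -0.002, 0.111], [0.0, -0.0064, 0.0029, -0.002, 0.111], [0.0, -0.0067, 0.0021, 0.0, 0.111], [0.0, -0.0069, 0.0013, 0.0, 0.111], [0.0, -0.007, 0.0005, 0.0, 0.111], [0.0, -0.007, -0.0004, 0.0, 0.111], [0.0, -0.0069, -0.0012, 0.0, 0.111], [0.0, -0.0067, -0.002, 0.0, 0.111], [0.0, -0.0064, -0.0028, 0.0, 0.111]]
mark not seen 90.60156
```

drive_tool([
  [0,-0.0059,0.0041,-0.002,0.11],
  [0,-0.006,0.0035,-0.002,0.11],
  [0,-0.0065,0.0028,-0.001,0.11],
  [0,-0.0068,0.0019,0,0.11],
  [0,-0.007,0.001,0,0.11],
  [0,-0.007,0.0001,0,0.11],
  [0,-0.007,-0.0008,0,0.11],
  [0,-0.0068,-0.0017,0,0.11],
  [0,-0.0065,-0.0025,0,0.11],
])

```text
clock: 17.55
position: [0.5208, 0.1704, 0.0498]
tool_rot: [-3.129, 0.0, -1.379]
force: [1.5, 5.7, -4.1]
grip_width: -0.0
```

Run:
```python
from h import *
s=where();print(np.round(s["qpos"],2))
mark("t8.png")
im=bot.grab_frame("wrist");save(im,"w8.png")
```

```text
t 17.55 pos [0.5208 0.1704 0.0498] yaw [-3.129  0.    -1.379] r 0.0585 th 1.79 F [ 1.5  5.7 -4.1] q7 2.16
[ 0.18  0.82 -0.87  1.91  0.87  0.83  2.16]
mark not seen 76.84375
```

View pics/w8.png

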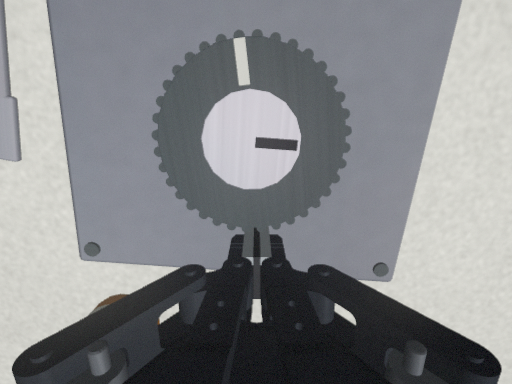

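drive_tool([
  [0,-0.002,0.01,0,0],
  [0,0,0,0.025,-0.148],
  [0,0,0,0.02,-0.148],
  [0,-0.005,-0.004,0,-0.148],
  [0,-0.005,-0.004,0,-0.148],
  [0,-0.005,-0.004,0,-0.148],
  [0,-0.005,-0.004,0,-0.148],
  [0,-0.005,-0.004,0,-0.148],
  [0,-0.005,-0.004,0,-0.148],
  [0,-0.005,-0.004,0,-0.148],
  [0,-0.005,-0.004,0,-0.148],
  [0,-0.005,-0.004,0,-0.148],
])

```text
clock: 18.85
position: [0.467, 0.1504, 0.0989]
tool_rot: [-3.132, 0.007, -3.037]
force: [-0.7, -0.5, 0.8]
grip_width: 0.0001
```

drive_tool([
  [0,0,0,0,-0.148],
  [0,0,0,0,-0.148],
  [0,0,0,0,-0.148],
  [0,0,0,0,-0.148],
  [0,0,0,0,-0.148],
  [0,0,0,0,-0.148],
  [0,0,0,0,-0.148],
  [0,0,0,0,-0.148],
  [0,0,0,0,-0.148],
  [0,0,0,0,-0.148],
  [0,0,0,0,-0.148],
  [0,0,0,0,-0.148],
])

```text
clock: 20.05
position: [0.4638, 0.1576, 0.1033]
tool_rot: [-3.141, 0.008, 1.446]
force: [-0.1, 0.1, -0.1]
grip_width: -0.0
```

Run:
```python
from h import *
s=where();print(np.round(s["qpos"],2))
mark("t9.png")
```

```text
t 20.05 pos [0.4638 0.1576 0.1033] yaw [-3.141  0.008  1.446] r 0.0826 th 2.575 F [-0.1  0.1 -0.1] q7 -0.67
[-0.38  0.51 -0.09  2.05  0.09  0.59 -0.67]
mark 1.789 peak 161.3457 med 57.89258
```

drive_tool([
  [0,0,0,0,-0.148],
  [0,0,0,0,-0.148],
  [0,0,0,0,-0.148],
  [0,0,0,0,-0.148],
  [0,0,0,0,-0.148],
  [0,0.001,-0.002,0,-0.148],
  [0,0.001,-0.002,0,-0.148],
  [0,0.001,-0.002,0,-0.148],
  [0,0.001,-0.002,-0.01,-0.148],
  [0,0.001,-0.002,-0.016,-0.148],
  [0,0.001,-0.001,-0.014,-0.148],
  [0,0,0,-0.012,-0.148],
])

```text
clock: 21.3
position: [0.4693, 0.1537, 0.0547]
tool_rot: [-3.138, -0.004, -0.348]
force: [0.4, 0.2, -0.2]
grip_width: 0.0004
```

Run:
```python
from h import *
s=where();print(np.round(s["qpos"],2))
```

```text
t 21.3 pos [0.4693 0.1537 0.0547] yaw [-3.138 -0.004 -0.348] r 0.0759 th 2.58 F [ 0.4  0.2 -0.2] q7 -1.95
[-0.68  0.63  0.33  2.09 -0.42  0.48 -1.95]
```

drive_tool([
  [0,0.004,-0.0025,-0.008,-0.12],
  [0,0.0045,-0.003,-0.003,-0.09],
  [0,0.003,-0.002,0,0],
  [0,0.0018,-0.001,0,0],
])

```text
clock: 21.7
position: [0.4814, 0.147, 0.0425]
tool_rot: [-3.139, -0.004, -0.562]
force: [0.6, -0.4, 0.2]
grip_width: -0.0001
```

Run:
```python
from h import *
orbit(9,.12,r=.059,inn=.0013)
```

```text
t 21.7 pos [0.4814 0.147  0.0425] yaw [-3.139 -0.004 -0.562] r 0.062 th 2.567 F [ 0.6 -0.4  0.2] q7 -2.07
[[0.0, 0.0002, -0.0084, 0.0005, 0.119], [0.0, -0.0015, -0.007, 0.0005, 0.119], [0.0, -0.0006, -0.0071, 0.0005, 0.119], [0.0, 0.0002, -0.0071, 0.0, 0.119], [0.0, 0.0011, -0.007, 0.0, 0.119], [0.0, 0.0019, -0.0069, 0.0, 0.119], [0.0, 0.0027, -0.0066, 0.0, 0.119], [0.0, 0.0035, -0.0062, 0.0, 0.119], [0.0, 0.0042, -0.0058, 0.0, 0.119]]
```

drive_tool([
  [0,0.003,-0.002,0,0],
  [0,-0.0018,-0.007,0,0.119],
  [0,-0.001,-0.0071,0,0.119],
  [0,0.0001,-0.0072,0,0.119],
  [0,0.001,-0.0071,0,0.119],
  [0,0.0019,-0.0069,0,0.119],
  [0,0.0027,-0.0066,0,0.119],
  [0,0.0035,-0.0062,0,0.119],
  [0,0.0042,-0.0057,0,0.119],
])

```text
clock: 22.6
position: [0.4782, 0.0942, 0.0429]
tool_rot: [-3.133, 0.028, 0.456]
force: [-14.2, -1.6, 7.0]
grip_width: 0.0004
```

Run:
```python
from h import *
orbit(10,.12,r=.059,inn=.0015)
mark("t10.png"); im=bot.grab_frame("wrist");save(im,"w10.png")
```

```text
t 22.6 pos [0.4782 0.0942 0.0429] yaw [-3.133  0.028  0.456] r 0.0585 th -2.809 F [-14.2  -1.6   7. ] q7 -1.3
[[0.0, 0.0036, -0.006, 0.0004, 0.108], [0.0, 0.0047, -0.0054, 0.0004, 0.108], [0.0, 0.0053, -0.0047, 0.0004, 0.108], [0.0, 0.0059, -0.0041, 0.0, 0.108], [0.0, 0.0063, -0.0033, 0.0, 0.108], [0.0, 0.0067, -0.0026, 0.0, 0.108], [0.0, 0.0069, -0.0017, 0.0, 0.108], [0.0, 0.0071, -0.0009, 0.0, 0.108], [0.0, 0.0071, -0.0, 0.0, 0.108], [0.0, 0.0071, 0.0008, 0.0, 0.108]]
mark not seen 77.78516
```

View pics/w10.png

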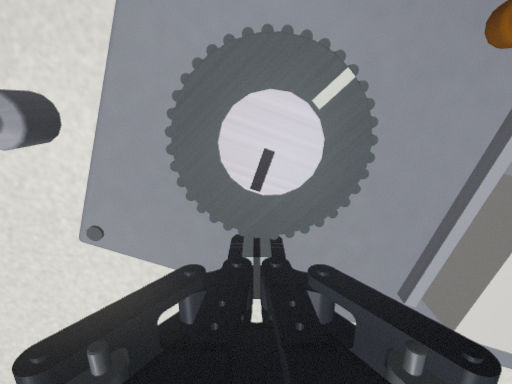

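drive_tool([
  [0,0.0037,-0.006,0,0.11],
  [0,0.0047,-0.0054,0,0.11],
  [0,0.0053,-0.0047,0,0.11],
  [0,0.0059,-0.004,0,0.11],
  [0,0.0063,-0.0031,0,0.11],
  [0,0.0067,-0.0023,0,0.11],
  [0,0.0069,-0.0014,0,0.11],
  [0,0.0071,-0.0004,0,0.11],
  [0,0.0071,0.0006,0,0.11],
  [0,0.007,0.0015,0,0.11],
])

```text
clock: 23.7
position: [0.5289, 0.0541, 0.0434]
tool_rot: [-3.118, 0.053, 1.612]
force: [-3.0, -9.9, -2.6]
grip_width: -0.0004
```

Run:
```python
from h import *
orbit(10,.12,r=.059,inn=.0015)
mark()
```

```text
t 23.7 pos [0.5289 0.0541 0.0434] yaw [-3.118  0.053  1.612] r 0.0593 th -1.649 F [-3.  -9.9 -2.6] q7 -0.44
[[0.0, 0.007, 0.0017, 0.0002, 0.108], [0.0, 0.0068, 0.0022, 0.0002, 0.108], [0.0, 0.0065, 0.003, 0.0002, 0.108], [0.0, 0.0061, 0.0038, 0.0, 0.108], [0.0, 0.0056, 0.0045, 0.0, 0.108], [0.0, 0.005, 0.0051, 0.0, 0.108], [0.0, 0.0044, 0.0057, 0.0, 0.108], [0.0, 0.0037, 0.0061, 0.0, 0.108], [0.0, 0.0029, 0.0065, 0.0, 0.108], [0.0, 0.0021, 0.0068, 0.0, 0.108]]
mark not seen 50.003906
```

drive_tool([
  [0,0.007,0.0017,0,0.11],
  [0,0.0067,0.0023,0,0.11],
  [0,0.0064,0.0031,0,0.11],
  [0,0.006,0.0039,0,0.11],
  [0,0.0054,0.0046,0,0.11],
  [0,0.0048,0.0053,0,0.11],
  [0,0.0041,0.0059,0,0.11],
  [0,0.0033,0.0063,0,0.11],
  [0,0.0024,0.0067,0,0.11],
  [0,0.0015,0.0069,0,0.11],
])

```text
clock: 24.75
position: [0.5827, 0.0795, 0.0453]
tool_rot: [-3.104, 0.076, 2.767]
force: [11.9, -10.5, -10.7]
grip_width: 0.0001
```

Run:
```python
from h import *
orbit(10,.12,r=.059,inn=.0013)
mark()
im=bot.grab_frame("wrist");save(im,"w11.png")
```

```text
t 24.75 pos [0.5827 0.0795 0.0453] yaw [-3.104  0.076  2.767] r 0.0597 th -0.601 F [ 11.9 -10.5 -10.7] q7 0.4
[[0.0, 0.0019, 0.0071, -0.0004, 0.097], [0.0, 0.0017, 0.0069, -0.0004, 0.097], [0.0, 0.0008, 0.0071, -0.0004, 0.097], [0.0, -0.0, 0.0071, 0.0, 0.097], [0.0, -0.0009, 0.0071, 0.0, 0.097], [0.0, -0.0017, 0.0069, 0.0, 0.097], [0.0, -0.0025, 0.0067, 0.0, 0.097], [0.0, -0.0033, 0.0063, 0.0, 0.097], [0.0, -0.004, 0.0059, 0.0, 0.097], [0.0, -0.0047, 0.0053, 0.0, 0.097]]
mark not seen 71.62305
```

View pics/w11.png

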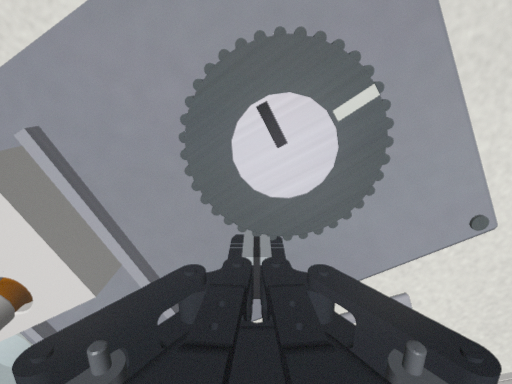

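drive_tool([
  [0,0.0019,0.007,0,0.1],
  [0,0.0015,0.0069,0,0.1],
  [0,0.0006,0.007,0,0.1],
  [0,-0.0003,0.0071,0,0.1],
  [0,-0.0012,0.007,0,0.1],
  [0,-0.0021,0.0068,0,0.1],
  [0,-0.003,0.0064,0,0.1],
  [0,-0.0038,0.006,0,0.1],
  [0,-0.0045,0.0055,0,0.1],
])

```text
clock: 25.75
position: [0.5905, 0.1292, 0.0511]
tool_rot: [-3.088, 0.108, -2.574]
force: [20.1, 2.4, -12.2]
grip_width: -0.0004
```

Run:
```python
from h import *
orbit(10,.1,r=.059,inn=.0013)
mark()
im=bot.grab_frame("wrist");save(im,"w12.png")
```

```text
t 25.75 pos [0.5905 0.1292 0.0511] yaw [-3.088  0.108 -2.574] r 0.0592 th 0.271 F [ 20.1   2.4 -12.2] q7 1.12
[[0.0, -0.0033, 0.0051, -0.0024, 0.07], [0.0, -0.0036, 0.0048, -0.0024, 0.07], [0.0, -0.004, 0.0044, -0.0024, 0.07], [0.0, -0.0045, 0.004, 0.0, 0.07], [0.0, -0.0048, 0.0035, 0.0, 0.07], [0.0, -0.0052, 0.003, 0.0, 0.07], [0.0, -0.0054, 0.0025, 0.0, 0.07], [0.0, -0.0057, 0.0019, 0.0, 0.07], [0.0, -0.0058, 0.0014, 0.0, 0.07], [0.0, -0.0059, 0.0008, 0.0, 0.07]]
mark not seen 80.375
```

View pics/w12.png

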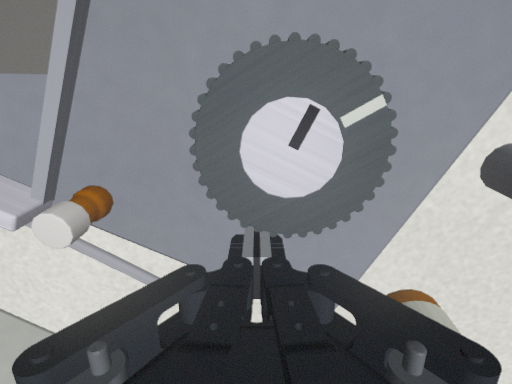

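drive_tool([
  [0,-0.0025,0.0054,-0.002,0.08],
  [0,-0.003,0.0051,-0.002,0.08],
  [0,-0.0036,0.0047,-0.001,0.08],
  [0,-0.0042,0.0042,-0.001,0.08],
  [0,-0.0046,0.0037,0,0.08],
])

```text
clock: 26.35
position: [0.5798, 0.1518, 0.0501]
tool_rot: [-3.076, 0.119, -2.153]
force: [5.4, 0.7, -2.3]
grip_width: -0.0005
```

Run:
```python
from h import *
orbit(5,.05,r=.059,inn=.0013)
im=bot.grab_frame("wrist");save(im,"w13.png")
```

```text
t 26.35 pos [0.5798 0.1518 0.0501] yaw [-3.076  0.119 -2.153] r 0.0602 th 0.694 F [ 5.4  0.7 -2.3] q7 1.46
[[0.0, -0.0038, 0.0006, -0.002, -0.009], [0.0, -0.003, 0.0012, -0.002, -0.009], [0.0, -0.003, 0.001, -0.002, -0.009], [0.0, -0.0031, 0.0009, 0.0, -0.009], [0.0, -0.0031, 0.0007, 0.0, -0.009]]
```

View pics/w13.png

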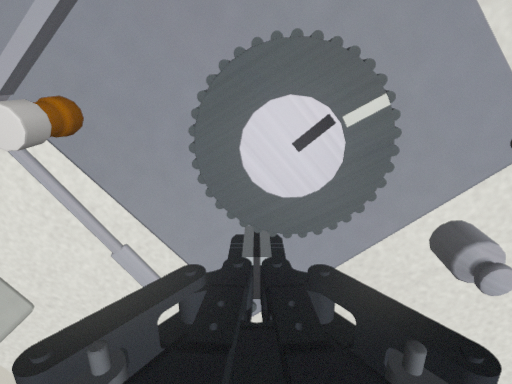

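drive_tool([
  [0,-0.0032,0.0012,-0.001,0],
  [0,-0.003,0.0014,-0.001,0],
  [0,-0.003,0.0013,0,0],
  [0,-0.003,0.0012,0,0],
])

```text
clock: 26.8
position: [0.5729, 0.1583, 0.0516]
tool_rot: [-3.068, 0.13, -2.145]
force: [5.6, 3.6, -3.8]
grip_width: 0.0001
```

Run:
```python
from h import *
orbit(5,.05,r=.059,inn=.0013)
im=bot.grab_frame("wrist");save(im,"w14.png"); save(cv2.resize(im[20:250,170:420],None,fx=2.5,fy=2.5,interpolation=cv2.INTER_CUBIC),"w14c.png")
```

```text
t 26.8 pos [0.5729 0.1583 0.0516] yaw [-3.068  0.13  -2.145] r 0.0599 th 0.851 F [ 5.6  3.6 -3.8] q7 1.44
[[0.0, -0.0036, 0.0002, -0.0025, 0.021], [0.0, -0.0031, 0.0007, -0.0025, 0.021], [0.0, -0.0031, 0.0006, -0.0025, 0.021], [0.0, -0.0032, 0.0004, 0.0, 0.021], [0.0, -0.0032, 0.0002, 0.0, 0.021]]
```

View pics/w14c.png

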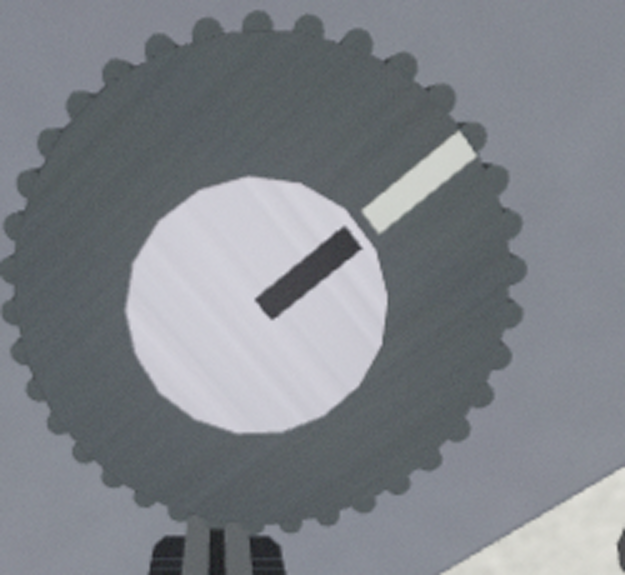

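drive_tool([
  [0,0.005,0.006,0,0],
  [0,0.004,0.0045,0.005,0],
  [0,0,0,0.03,0],
  [0,0,0,0.03,0],
  [0,0,0,0.01,-0.05],
  [0,-0.015,-0.02,0,-0.1],
  [0,-0.015,-0.028,0,-0.1],
  [0,-0.015,-0.028,0,-0.1],
  [0,-0.015,-0.028,0,-0.1],
  [0,-0.015,-0.028,0,-0.1],
  [0,-0.015,-0.028,0,-0.1],
  [0,-0.015,-0.028,0,-0.1],
])

```text
clock: 28.05
position: [0.4785, -0.0187, 0.1358]
tool_rot: [-3.065, 0.137, -2.916]
force: [-0.5, -0.8, 1.0]
grip_width: 0.0002
```

Run:
```python
from h import *
where(); mark("t15.png")
P=[.54841,.03422,.12072]
for x in(-.105,-.09,-.08,-.0065): print(x,st(P,(x,-.0945,.048)))
```

```text
t 28.05 pos [ 0.4785 -0.0187  0.1358] yaw [-3.065  0.137 -2.916] r 0.143 th -1.966 F [-0.5 -0.8  1. ] q7 1.04
mark -0.017 peak 145.39062 med 54.22754
-0.105 [ 0.45555452 -0.07223708  0.048     ]
-0.09 [ 0.47044535 -0.07043068  0.048     ]
-0.08 [ 0.48037258 -0.06922641  0.048     ]
-0.0065 [ 0.55333766 -0.06037502  0.048     ]
```

View pics/t15.png

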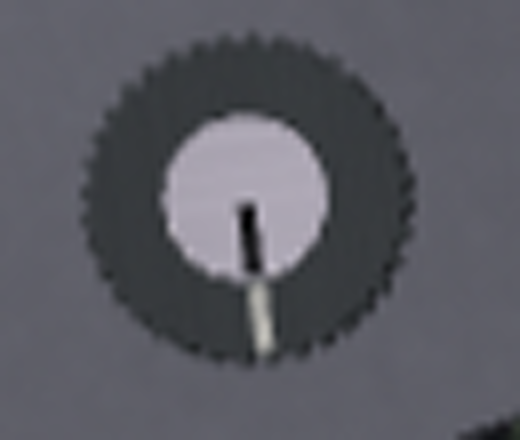

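drive_tool([
  [0,-0.006,-0.014,0,-0.03],
  [0,-0.006,-0.014,0,-0.03],
  [0,-0.006,-0.014,0,-0.03],
  [0,-0.005,-0.011,-0.01,-0.015],
  [0,0,0,-0.025,0],
  [0,0,0,-0.025,0],
  [0,0,0,-0.02,0],
  [0,0,0,-0.006,0],
  [0,0,0,0,0],
])

```text
clock: 29.0
position: [0.4506, -0.0823, 0.0447]
tool_rot: [-3.064, 0.134, -3.041]
force: [0.3, 0.5, 0.4]
grip_width: -0.0002
```

Run:
```python
from h import *
where()
im=bot.grab_frame("wrist");save(im,"w16.png")
```

```text
t 29.0 pos [ 0.4506 -0.0823  0.0447] yaw [-3.064  0.134 -3.041] r 0.2125 th -1.972 F [0.3 0.5 0.4] q7 0.73
```

View pics/w16.png

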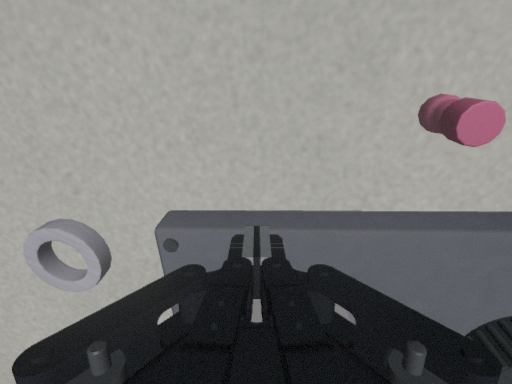

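drive_tool([
  [0,0.004,0.006,0,0],
  [0,0.007,0.004,0.001,0],
  [0,0.005,0.0006,0.001,0],
  [0,0.004,0.0005,0,0],
  [0,0.003,0.0004,0,0],
  [0,0.003,0.0004,0,0],
  [0,0.003,0.0004,0,0],
  [0,0.003,0.0004,0,0],
  [0,0.003,0.0004,0,0],
])

```text
clock: 29.95
position: [0.489, -0.0686, 0.0487]
tool_rot: [-3.064, 0.136, -3.042]
force: [-2.0, 0.3, 1.8]
grip_width: -0.0
```

```bash
cat >> h.py <<'E'
def inst():
    P=[.54841,.03422,.12072]; p=np.array(bot.observe()["position"]); c,s=np.cos(P[2]),np.sin(P[2]); d=p[:2]-P[:2]
    print("station",np.round([c*d[0]+s*d[1],-s*d[0]+c*d[1]],4))
E
python3 - <<'E'
from h import *
where();inst()
E
```

```text
t 29.95 pos [ 0.489  -0.0686  0.0487] yaw [-3.064  0.136 -3.042] r 0.1873 th -1.811 F [-2.   0.3  1.8] q7 0.79
station [-0.0714 -0.0949]
```

drive_tool([
  [0,0.004,0.0005,0,0],
  [0,0.005,0.0006,0,0],
  [0,0.005,0.0006,0,0],
  [0,0.005,0.0006,0,0],
  [0,0.005,0.0006,0,0],
  [0,0.005,0.0006,0,0],
  [0,0.005,0.0006,0,0],
  [0,0.005,0.0006,0,0],
  [0,0.005,0.0006,0,0],
  [0,0.004,0.0005,0,0],
  [0,0.003,0.0004,0,0],
])

```text
clock: 31.05
position: [0.5444, -0.0617, 0.0485]
tool_rot: [-3.065, 0.135, -3.042]
force: [-2.2, 1.0, 1.9]
grip_width: -0.0001
```

Run:
```python
from h import *
where();inst()
im=bot.grab_frame("scene"); save(cv2.resize(im[140:270,150:310],None,fx=4,fy=4,interpolation=cv2.INTER_CUBIC),"s17.png")
```

```text
t 31.05 pos [ 0.5444 -0.0617  0.0485] yaw [-3.065  0.135 -3.042] r 0.1754 th -1.509 F [-2.2  1.   1.9] q7 0.87
station [-0.0155 -0.0948]
```

View pics/s17.png

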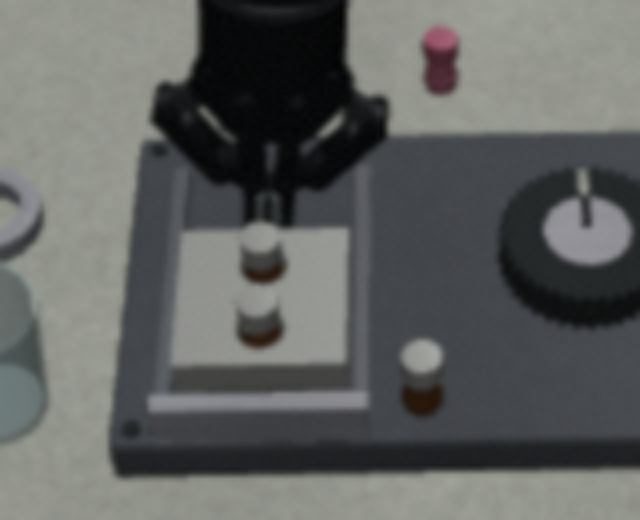

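drive_tool([
  [0,0.002,0.0002,0,0],
  [0,0.002,0.0002,0,0],
  [0,0.002,0.0002,0,0],
  [0,0.0015,0.0002,0,0],
  [0,0.0015,0.0002,0,0],
])

```text
clock: 31.6
position: [0.5541, -0.0605, 0.0485]
tool_rot: [-3.065, 0.135, -3.042]
force: [-2.6, 0.7, 0.6]
grip_width: -0.0001
```

drive_tool([
  [0,0.0015,0.0002,0,0],
  [0,0.0015,0.0002,0,0],
])

```text
clock: 31.8
position: [0.5546, -0.0606, 0.0479]
tool_rot: [-3.063, 0.13, -3.042]
force: [-16.8, 1.0, 12.3]
grip_width: 0.0004
```

Run:
```python
from h import *
where();inst()
```

```text
t 31.8 pos [ 0.5546 -0.0606  0.0479] yaw [-3.063  0.13  -3.042] r 0.1752 th -1.45 F [-16.8   1.   12.3] q7 0.89
station [-0.0053 -0.0949]
```

At the stop: force jumped from 2.6 N to 17 N and the tool stalled 0.5 mm further on. Backing off.

drive_tool([
  [0,-0.004,-0.0005,0,0],
  [0,-0.01,-0.001,0,0],
  [0,-0.015,-0.002,0,0],
  [0,-0.02,-0.002,0,0],
  [0,-0.01,-0.001,0.02,0],
  [0,0,0,0.04,0],
  [0,0,0,0.04,0],
  [0,-0.02,0.02,0.03,0],
  [0,-0.02,0.04,0.02,0],
  [0,0,0.04,0,0],
  [0,0,0.04,0,0],
  [0,0,0.04,0,0],
])

```text
clock: 33.0
position: [0.4471, 0.1112, 0.2038]
tool_rot: [-3.059, 0.136, -3.053]
force: [0.8, -0.4, 0.7]
grip_width: 0.0001
```

Run:
```python
from h import *
where(); mark()
im=bot.grab_frame("top");save(cv2.resize(im[115:275,120:390],None,fx=2.9,fy=2.9,interpolation=cv2.INTER_CUBIC),"t20.png")
im=bot.grab_frame("scene"); save(im,"s20.png")
```

```text
t 33.0 pos [0.4471 0.1112 0.2038] yaw [-3.059  0.136 -3.053] r 0.0864 th -3.117 F [ 0.8 -0.4  0.7] q7 0.72
mark -0.017 peak 147.57812 med 55.273438
```

View pics/t20.png

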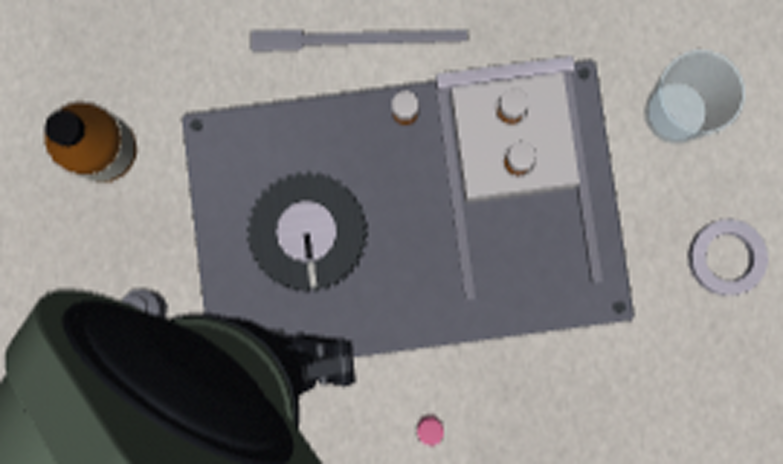

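View pics/s20.png

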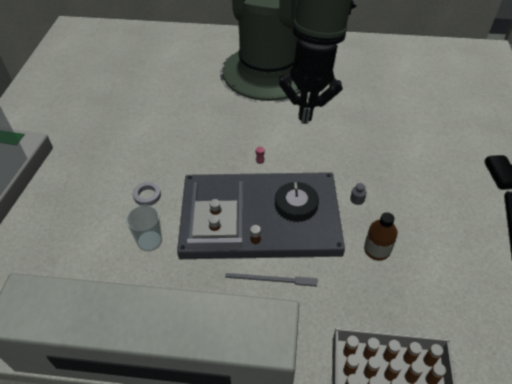

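The pictures show the mark in line with the pointer (top crop (310,250)), the carriage against the rear stop with both vials standing, and nothing else moved. Handing in.

```bash
python3 -c "
from h import *
print(bot.job_done())"
```

```text
the job is handed in; nothing more can be done
None
```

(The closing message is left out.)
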